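# Press the sample tube lids shut along the incubator row

## Task

Four sample tubes stand in a row in the dry-bath incubator with their blue hinged lids ajar. Run the fingertips along the row with a light touch, starting at the hinge end of the row (the left-hand end as you face the incubator's control panel), and press each lid fully shut in turn before going on to the next. Nothing is to be picked up: leave the tubes and vials down in their bores and everything else on the bench where it stands, and finish clear of it all.

Things in the scene. Friction and masses are not known exactly. Their poses are not given: they have to be found in the camera images.
- incubator: Dry-bath incubator, white, fixed, 220 x 220 x 90 mm, control panel on its -x side. Origin: centre of its underside; z up. Its aluminium block (100 x 185 mm, top at z = 115 mm) has two rows of bores, each at y = +60, +20, -20, -60 mm: the row near the panel (x = +10 mm) holds sample tubes 1 to 4 in that order; in the rear row (x = +58 mm, bores 18 mm wide, 24 mm deep) stand two vials.
- tube1: 5 ml snap-cap tube 1 of 4, counted from the end of the row that the hinges point to; pitch 40 mm. 21 mm wide, standing 10 mm out of the block; in its bore it can only slide straight up (1 N drag). Origin: centre of its mouth, 10 mm above the block; z up, +y along the row towards its lid's hinge.
- lid1 (a joint): Lid of tube 1: 0 = shut (hard stop), grows (rad) as it opens; starts 0.35 to 0.9. Hinge along the tube's x at y +13.5, z 0 mm. Shut, it is a blue disc 21 mm wide centred over the mouth, flat top at z +5 mm, with a tab reaching y -15 mm. Stiff hinge, 0.03 N m (2 to 3 N at the lid's centre): it stays where left, no spring or click.
- tube2: 5 ml snap-cap tube 2 of 4, counted from the end of the row that the hinges point to; pitch 40 mm. 21 mm wide, standing 10 mm out of the block; in its bore it can only slide straight up (1 N drag). Origin: centre of its mouth, 10 mm above the block; z up, +y along the row towards its lid's hinge.
- lid2 (a joint): Lid of tube 2: 0 = shut (hard stop), grows (rad) as it opens; starts 0.35 to 0.9. Hinge along the tube's x at y +13.5, z 0 mm. Shut, it is a blue disc 21 mm wide centred over the mouth, flat top at z +5 mm, with a tab reaching y -15 mm. Stiff hinge, 0.03 N m (2 to 3 N at the lid's centre): it stays where left, no spring or click.
- tube3: 5 ml snap-cap tube 3 of 4, counted from the end of the row that the hinges point to; pitch 40 mm. 21 mm wide, standing 10 mm out of the block; in its bore it can only slide straight up (1 N drag). Origin: centre of its mouth, 10 mm above the block; z up, +y along the row towards its lid's hinge.
- lid3 (a joint): Lid of tube 3: 0 = shut (hard stop), grows (rad) as it opens; starts 0.35 to 0.9. Hinge along the tube's x at y +13.5, z 0 mm. Shut, it is a blue disc 21 mm wide centred over the mouth, flat top at z +5 mm, with a tab reaching y -15 mm. Stiff hinge, 0.03 N m (2 to 3 N at the lid's centre): it stays where left, no spring or click.
- tube4: 5 ml snap-cap tube 4 of 4, counted from the end of the row that the hinges point to; pitch 40 mm. 21 mm wide, standing 10 mm out of the block; in its bore it can only slide straight up (1 N drag). Origin: centre of its mouth, 10 mm above the block; z up, +y along the row towards its lid's hinge.
- lid4 (a joint): Lid of tube 4: 0 = shut (hard stop), grows (rad) as it opens; starts 0.35 to 0.9. Hinge along the tube's x at y +13.5, z 0 mm. Shut, it is a blue disc 21 mm wide centred over the mouth, flat top at z +5 mm, with a tab reaching y -15 mm. Stiff hinge, 0.03 N m (2 to 3 N at the lid's centre): it stays where left, no spring or click.
- vial_a: Loose glass vial with a black cap, 17 mm across and 55 mm tall, standing 24 mm deep in a bore of the rear row, its top 31 mm above the block. Origin: centre of its underside. To be left alone.
- vial_b: Loose glass vial with a black cap, 17 mm across and 55 mm tall, standing 24 mm deep in a bore of the rear row, its top 31 mm above the block. Origin: centre of its underside. To be left alone.
- bottle_blue: Loose white reagent bottle with a blue cap, 32 mm across, 62 mm tall, on the bench. Origin: centre of its underside. To be left alone.
- bottle_orange: Loose white reagent bottle with an orange cap, 32 mm across, 62 mm tall, on the bench. Origin: centre of its underside. To be left alone.
- beaker: Loose green glass beaker, 56 mm across, 70 mm tall. Origin: centre of its underside. To be left alone.
- cuvette_box: Loose grey open box with dividers, 80 x 110 x 35 mm. Origin: centre of its underside. To be left alone.
- pipette: Loose hand pipette lying on the bench along its own x, 243 mm long, 30 mm high. Origin: on the bench under the middle of its handle; the tip reaches x = +170 mm. To be left alone.

How it is judged:
On the way, in this order (a step that is already met when the one before it is completed fails the run):
1. the lid of tube 1, at the hinge end of the row, is pressed shut while the next is still ajar (value of joint lid1 below 0.08 rad), for 0.1 s.
2. the lid of tube 2 is pressed shut while the next is still ajar (value of joint lid2 below 0.08 rad), for 0.1 s.
3. the lid of tube 3 is pressed shut while the next is still ajar (value of joint lid3 below 0.08 rad), for 0.1 s.
4. the lid of tube 4 is pressed shut (value of joint lid4 below 0.08 rad), for 0.1 s.
At the end, for the whole second after the job is handed in: All four lids are shut (within 0.08 rad of the stop, about 2 mm at the tab), every tube within 5 mm of where it stood in its bore, the two vials within 10 mm and the other loose things within 12 mm of where they stood (value of joint each of lid1, lid2, lid3, lid4 below 0.08 rad and distance of each of tube1, tube2, tube3, tube4 from where it was at the start of the episode below 0.005 m and distance of each of vial_a, vial_b from where it was at the start of the episode below 0.01 m and distance of each of bottle_blue, bottle_orange, beaker, cuvette_box, pipette from where it was at the start of the episode below 0.012 m); the robot touches nothing.
It fails at once if a tube is lifted in its bore (more than 8 mm) (distance of any of tube1, tube2, tube3, tube4 from where it was at the start of the episode above 0.008 m).
It fails at once if a tube or its lid is pressed hard (more than 30 N) (contact force between the arm and tube1 above 30 N or contact force between the arm and tube2 above 30 N or contact force between the arm and tube3 above 30 N or contact force between the arm and tube4 above 30 N).
It fails at once if a vial in the rear row is disturbed (more than 10 mm) (distance of any of vial_a, vial_b from where it was at the start of the episode above 0.01 m).
It fails at once if another loose thing on the bench is disturbed (more than 12 mm) (distance of any of bottle_blue, bottle_orange, beaker, cuvette_box, pipette from where it was at the start of the episode above 0.012 m).
It also fails if it takes over 40 s, if anything falls off the work surface, if the arm or the gripper's body presses on something with over 40 N, if the wrist force passes 120 N, or if a joint passes its speed limit or range.

## Robot

A 6-joint arm with a two-finger parallel gripper is mounted at the origin on the work surface. World frame = base frame: x ahead of the robot, y to its left, z up, the work surface at z = 0. Lengths are in m, angles in rad, forces in N, time in s.
With the tool pointing down it reaches from about 0.275 to 0.875 m from the base axis. Payload 12.5 kg.
Tool frame: the origin (TCP) lies between the finger pads; the fingertips stand 11 mm ahead of it and the grasp point (between the pads) lies 8 mm behind it (tips_ahead is the distance from the TCP to the fingertips, in m); z points along the fingers, y is the line along which they close (so a half turn about z gives the same grasp; the last joint's range is limited). The gripper opens to 85 mm and grips with 20 to 120 N. Pads are 22 mm wide; open, the fingers measure 114 mm over their backs; the gripper's body (76 mm by 85 mm) begins 54 mm behind the grasp point. The pads swing forward as they close: fully open they stand 13 mm farther back than shut.
Start: joints at [-1.263, 0.351, 1.652, -0, 1.139, -0.085], TCP at [0.211, -0.508, 0.242] pointing down, gripper open.
Joint ranges: [-2.75, 2.75], [-0.79, 2.1], [0.01, 2.65], [-1.57, 4.71], [0.07, 3.14], [-2.87, 2.87]. Speed limits (rad/s): [2.22, 2.22, 2.79, 3.14, 3.14, 3.14].

## Interface

Orientations are given as a unit quaternion [x, y, z, w].
In Python, from rig import get_obs, grab_frame, camera_model, job_done, tips_ahead gives the robot as it stands. The module is installed in compiled form; this text tells all that it offers.
- The arm moves only by the tool move_arm, never from a script. Its argument "moves" is text: rows parted by semicolons, each of 7 numbers parted by spaces: the turn, a rotation vector about the tool's x, y, z in degrees, then the shift along the tool's x, y, z in mm, then the opening, from 0 (shut) to 1 (fully open). In form: rx ry rz dx dy dz grip; .... A call has 1 to 20 rows; each row shifts and turns the commanded pose from where the row before left it, along the tool's axes as they then stand; what a row does not reach is not made up. A row lasts 1/12 s, in which the tool goes at most 41.7 mm and 7.16 degrees, less where a joint would pass 70% of its speed; a pose out of reach is approached as far as the arm can. A call with a gripper value outside its range is refused whole. The fingers move at their own pace and stop on an object; "force" is the grip in N (left out, the last holds). Time passes only in rows, so rows that do not move let the fingers close. It gives the time, the measured TCP pose, the force, the opening and the grip force at its end, in the units of the state.
- get_obs(): the state, without advancing time (a new reading comes with each control period).
- grab_frame(name): name is "scene" or "top" or "wrist"; returns the picture (420x560x3 uint8, red, green, blue); there is no depth.
- camera_model(name): a dict with "intrinsics" (3x3 intrinsics, pixels), "dist" ([k1, k2, p1, p2, k3] as OpenCV has them; the pictures are not rectified), "rvec" (rotation vector, rad) and "tvec" (3), from world to camera coordinates, as OpenCV has them. Camera axes: x right, y down, z forward; pixel columns grow to the right and rows downward; lengths in m; the calibration is good to about 2 mm. A picture is of the moment at which its call begins: read the wrist's pose just before it. camera_model takes no time and is no camera call; for the wrist camera it gives the pose at the moment of the call.
- job_done(): hands the job in; it is judged then, once.
The state is a dict: "clock": time; "joint_pos": joint angles; "joint_velocities": joint speeds; "effort": joint torques, N m; "position": TCP position; "tool_rot": TCP orientation; "ft_force": force on the tool from outside, world axes, zero at the start; "torque": the same for the moment, N m; "gripper_width": finger opening in m; "gripper_force": force on a finger pad.
Only numpy, scipy, OpenCV 4.12 (cv2) and the standard library are available. Lean on these libraries where they do the work, as an engineer would, in place of code of your own. Each camera call takes 0.05 s, during which the arm holds its last target. There are 200 camera calls.

## Working session

There is one attempt and no reset: what is moved stays moved. The work goes in short steps, Python scripts to look and compute and a tool call to move; the robot and the scene stay as the last step left them, time stands still between calls to the robot, and variables do not carry over. Pictures are saved under pics/ and viewed, at most 10 in all, crops included, and the job is handed in when it is done.

Besides the shell and the picture viewer there is one more tool, called after "Emit:" as name(argument=value, ...) on one line, values as JSON. move_arm: Moves the arm, as the interface text tells. Its arguments: {"type":"object","properties":{"moves":{"type":"string"},"force":{"type":"number"}},"required":["moves"]}

```bash
mkdir -p pics
python3 - <<'E'
from rig import *
import cv2,numpy as np
o=get_obs();print(o)
for n in("scene","top"):
    f=grab_frame(n);cv2.imwrite(f"pics/{n}0.png",f[:,:,::-1]);m=camera_model(n);R=cv2.Rodrigues(np.array(m['rvec']))[0];print(n,-R.T@np.array(m['tvec']).ravel(),R[2],m['intrinsics'][0][0])
E
```

```text
{'clock': 0.0, 'joint_pos': array([-1.26263152e+00,  3.51223297e-01,  1.65243078e+00,  3.61065653e-05,
        1.13909114e+00, -8.46194441e-02]), 'joint_velocities': array([-0.0004458 ,  0.00032918, -0.00106164, -0.0021278 ,  0.00094913,
       -0.00176912]), 'effort': array([-9.38365738e-04, -5.06107056e+01, -2.91407329e+01, -2.44956564e-04,
        4.37689494e-03,  2.12427631e-05]), 'position': array([ 0.21044386, -0.5078029 ,  0.24176295]), 'tool_rot': array([ 9.80778284e-01,  1.95124639e-01, -4.79885229e-05, -5.74516933e-04]), 'ft_force': array([ 0.14664737,  0.26673403, -0.35849362]), 'torque': array([-0.02559491,  0.02017661, -0.0279589 ]), 'gripper_force': 0.0, 'gripper_width': 0.08535053514472397}
scene [ 1.2515592  -0.9181791   0.85156911] [-0.53284443  0.65162785 -0.53986846] 532.5589192037293
top [ 0.41438029 -0.06208251  1.20281835] [ 0.10952303  0.02148443 -0.99375204] 464.2279397478517
```

View pics/scene0.png

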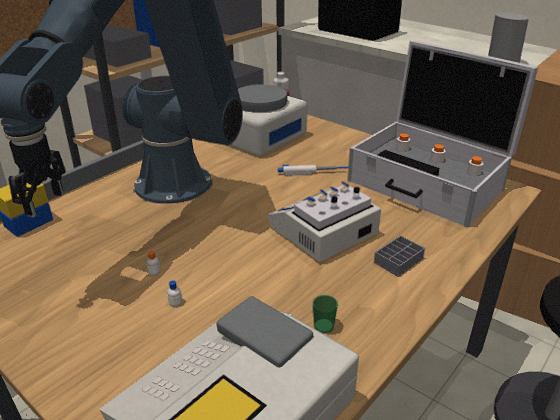

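View pics/top0.png

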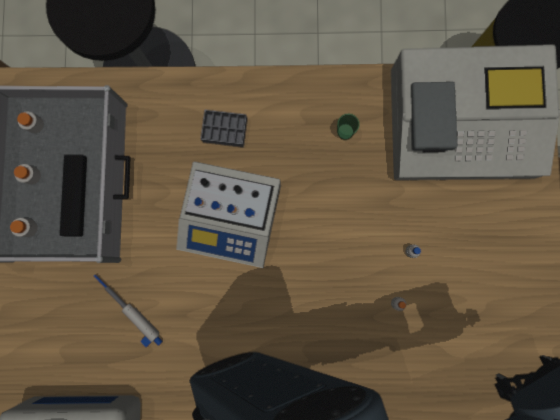

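```bash
cat > h.py <<'E'
import cv2,numpy as np
from rig import *
def ray(n,px,m=None):
    m=m or camera_model(n);R=cv2.Rodrigues(np.array(m['rvec'],float))[0];t=np.array(m['tvec'],float).ravel()
    u=cv2.undistortPoints(np.array([[px]],float),np.array(m['intrinsics']),np.array(m['dist'],float)).ravel()
    d=R.T@np.array([u[0],u[1],1]);return -R.T@t,d
def onz(n,px,z,m=None):
    c,d=ray(n,px,m);return c+d*(z-c[2])/d[2]
def tri(*rs):
    A=0;b=0
    for c,d in rs:
        d=d/np.linalg.norm(d);P=np.eye(3)-np.outer(d,d);A=A+P;b=b+P@c
    return np.linalg.solve(A,b)
E
python3 - <<'E'
from h import *
for n,(x,y,w,h) in dict(scene=(260,165,130,100),top=(165,155,125,120)).items():
    f=cv2.imread(f"pics/{n}0.png");hsv=cv2.cvtColor(f,cv2.COLOR_BGR2HSV)
    m=cv2.inRange(hsv,(100,110,60),(125,255,255));k,_,s,c=cv2.connectedComponentsWithStats(m)
    for i in range(1,k):
        if x<c[i][0]<x+w and y<c[i][1]<y+h and s[i][4]>4: print(n,s[i],c[i])
    cv2.imwrite(f"pics/{n}1.png",cv2.resize(f[y:y+h,x:x+w],None,fx=5,fy=5,interpolation=cv2.INTER_CUBIC))
E
```

```text
scene [337 167  11   1  11] [342. 167.]
scene [278 168   5   4  18] [280.22222222 169.5       ]
scene [342 182   6   4   7] [344.28571429 183.28571429]
scene [331 187   6   4  11] [333.72727273 188.54545455]
scene [321 190   6   5   7] [323.42857143 191.85714286]
scene [307 197   7   4  18] [310.16666667 198.5       ]
scene [281 209   5   1   5] [283. 209.]
top [195 198   7   7  35] [197.6        201.11428571]
top [212 202   7   7  41] [214.80487805 204.97560976]
top [228 205   6   7  34] [230.26470588 208.14705882]
top [245 209   9   7  49] [249.08163265 212.06122449]
top [187 226  69  35 823] [222.37545565 244.60388821]
```

View pics/scene1.png

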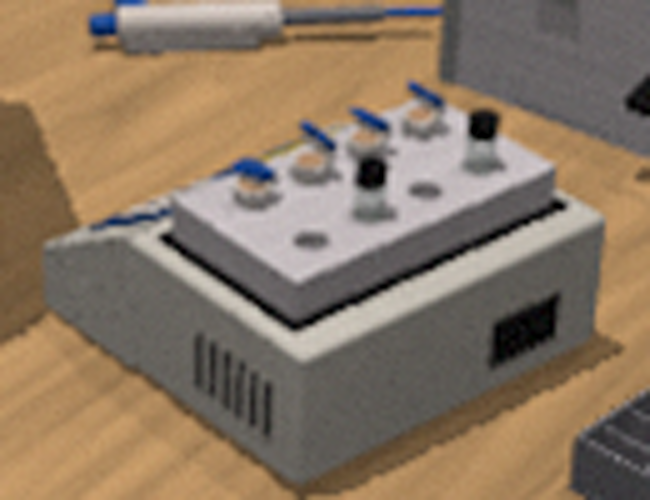

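View pics/top1.png

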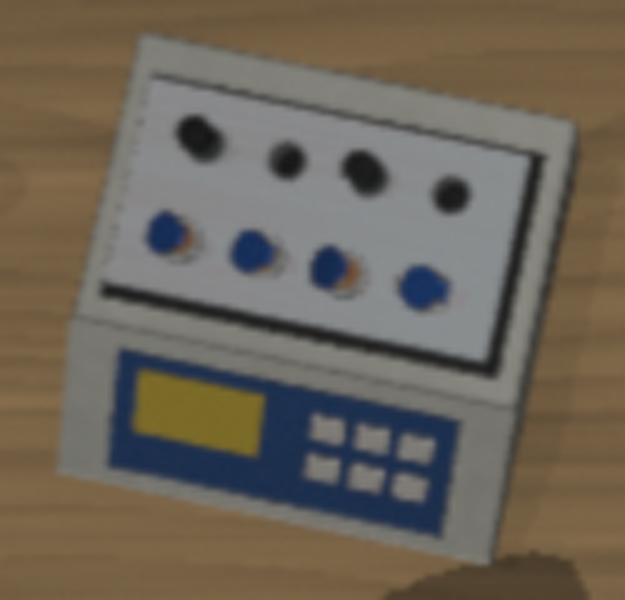

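Run:
```python
from h import *
bx0=None
def fit(n,off,pts):
    P=np.array([onz(n,np.array(p)/5+off-0.4,.115)[:2] for p,_ in pts]);M=np.array([m for _,m in pts])/1000.
    z=P@[1,1j];w=M@[1,1j];a=np.sum((z-z.mean())*np.conj(w-w.mean()));th=np.angle(a);sc=abs(a)/np.sum(abs(w-w.mean())**2)
    t=z.mean()-np.exp(1j*th)*w.mean();r=(z-t-np.exp(1j*th)*w)*1000
    print(n,t,np.degrees(th),sc);print(np.round(r*np.exp(-1j*th),1));return t,th
# block x: centre ~ (10+58)/2=34 -> -16..84
a=fit("top",np.array([165,155]),[((152,78),(84,92.5)),((530,152),(84,-92.5)),((490,360),(-16,-92.5)),((103,285),(-16,92.5)),((287,160),(58,20)),((451,195),(58,-60))])
b=fit("scene",np.array([260,165]),[((553,165),(84,92.5)),((297,283),(84,-92.5)),((175,205),(-16,-92.5)),((427,190),(58,20)),((311,240),(58,-60))])
for t,th in(a,b):
    print([np.round([(t+np.exp(1j*th)*(.01+1j*y)).real,(t+np.exp(1j*th)*(.01+1j*y)).imag],4) for y in(.06,.02,-.02,-.06)])
```

```text
top (0.5379023726150917+0.09378715243485909j) -11.603248614916962 1.0044870660821807
[ 0.8-0.5j  0.6+0.1j -0.2-1.1j -0.9+0.8j  0.5+0.3j -0.9+0.3j]
scene (0.5399296301054199+0.09259814443477027j) -11.042090214677538 0.9908720552226054
[-0.5-0.6j -2.1+0.1j  2.7-0.1j  1.1+0.8j -1.2-0.1j]
[array([0.5598, 0.1505]), array([0.5517, 0.1114]), array([0.5437, 0.0722]), array([0.5356, 0.033 ])]
[array([0.5612, 0.1496]), array([0.5536, 0.1103]), array([0.5459, 0.0711]), array([0.5383, 0.0318])]
```

Emit:
move_arm(moves="0 0 6.8 0 0 0 0;0 0 6.8 0 0 0 0;0 0 6.8 0 0 0 0;0 0 6.8 0 0 0 0;0 0 6.7 0 0 0 0;0 0 0 0 0 0 0")

```text
clock: 0.6
position: [0.2105, -0.5079, 0.242]
tool_rot: [0.995, -0.102, -0.0, -0.0]
ft_force: [-0.3, -0.6, -0.3]
gripper_width: 0.0122
gripper_force: 0.0
```

Emit:
move_arm(moves="0 0 0 10.6 -35.5 0 0;0 0 0 10.6 -35.5 0 0;0 0 0 10.6 -35.5 0 0;0 0 0 10.6 -35.5 0 0;0 0 0 10.6 -35.5 0 0;0 0 0 10.6 -35.5 0 0;0 0 0 10.6 -35.5 0 0;0 0 0 10.6 -35.5 0 0;0 0 0 10.6 -35.5 0 0;0 0 0 10.6 -35.5 0 0;0 0 0 10.6 -35.5 0 0;0 0 0 10.6 -35.5 0 0;0 0 0 10.6 -35.5 0 0;0 0 0 10.6 -35.5 0 0;0 0 0 10.6 -35.5 0 0;0 0 0 10.6 -35.5 0 0;0 0 0 10.6 -35.5 0 0;0 0 0 10.6 -35.5 0 0;0 0 0 10.6 -35.5 0 0;0 0 0 0 0 0 0")

```text
clock: 2.27
position: [0.543, 0.1179, 0.2419]
tool_rot: [0.995, -0.095, 0.0, -0.001]
ft_force: [0.6, -0.1, 0.0]
gripper_width: 0.0
gripper_force: 0.0
```

Run:
```python
from h import *
o=get_obs();print(o['position'],o['tool_rot'],tips_ahead() if callable(tips_ahead) else tips_ahead)
m=camera_model("wrist");f=grab_frame("wrist");cv2.imwrite("pics/w0.png",f[:,:,::-1])
import pickle;pickle.dump(m,open("w0.pkl","wb"))
for x,y in((.5605,.150),(.5528,.1109),(.545,.0717),(.537,.0325)):
    p=cv2.projectPoints(np.array([[x,y,.125]]),np.array(m['rvec'],float),np.array(m['tvec'],float),np.array(m['intrinsics']),np.array(m['dist'],float))[0].ravel();print(p)
```

```text
[0.54297109 0.11788223 0.24192696] [ 9.95433402e-01 -9.54557660e-02  3.61386085e-04 -6.38545106e-04] 0.011
[237.10088313 193.16103032]
[290.47299722 193.37060081]
[343.92853346 193.72735414]
[396.86766129 194.37781851]
```

View pics/w0.png

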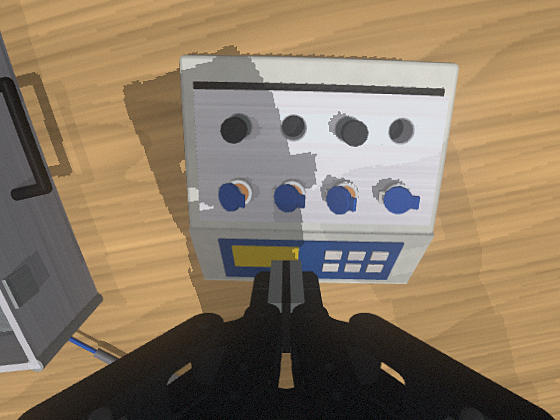

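Emit:
move_arm(moves="0 0 0 5 -15 0 0;0 0 0 5 -15 0 0;0 0 0 0 0 24 0;0 0 0 0 0 24 0;0 0 0 0 0 22 0;0 0 0 0 0 0 0;0 0 0 0 0 0 0")

```text
clock: 2.9
position: [0.5564, 0.14, 0.172]
tool_rot: [0.995, -0.099, -0.001, 0.0]
ft_force: [-0.1, 0.8, 0.8]
gripper_width: -0.0003
gripper_force: 0.0
```

Emit:
move_arm(moves="0 0 0 1.5 -6 0 0;0 0 0 0 0 4 0;0 0 0 0 0 4 0;0 0 0 0 0 4 0;0 0 0 0 0 4 0;0 0 0 0 0 4 0;0 0 0 0 0 4 0;0 0 0 0 0 2 0;0 0 0 0 0 0 0;0 0 0 0 0 0 0")

```text
clock: 3.73
position: [0.5595, 0.1464, 0.146]
tool_rot: [0.995, -0.099, -0.0, -0.0]
ft_force: [-0.6, 0.0, 0.1]
gripper_width: 0.0003
gripper_force: 0.0
```

Emit:
move_arm(moves="0 0 0 0 0 1 0;0 0 0 0 0 1 0;0 0 0 0 0 1 0;0 0 0 0 0 1 0;0 0 0 0 0 0 0;0 0 0 0 0 0 0")

```text
clock: 4.23
position: [0.5596, 0.1464, 0.1422]
tool_rot: [0.995, -0.099, -0.0, -0.0]
ft_force: [-0.1, -0.1, 0.8]
gripper_width: 0.0002
gripper_force: 0.0
```

Emit:
move_arm(moves="0 0 0 0 0 0.5 0;0 0 0 0 0 0.5 0;0 0 0 0 0 0 0")

```text
clock: 4.48
position: [0.5596, 0.1463, 0.1412]
tool_rot: [0.995, -0.099, -0.0, 0.0]
ft_force: [0.2, -0.4, 0.8]
gripper_width: 0.0001
gripper_force: 0.3
```

Emit:
move_arm(moves="0 0 0 0 0 0.5 0;0 0 0 0 0 0 0")

```text
clock: 4.65
position: [0.5596, 0.1464, 0.141]
tool_rot: [0.995, -0.099, 0.0, -0.0]
ft_force: [-1.1, -0.4, 4.5]
gripper_width: 0.0001
gripper_force: 1.8
```

Run:
```python
from h import *
o=get_obs();print(o['position'],o['ft_force'])
f=grab_frame("wrist");g=grab_frame("scene")
cv2.imwrite("pics/c1.png",np.hstack([cv2.resize(f[100:300,160:440],None,fx=1.4,fy=1.4),cv2.resize(g[165:235,290:388],(392,280),interpolation=cv2.INTER_CUBIC)])[:,:,::-1])
```

```text
[0.5596408  0.14636396 0.14101493] [-1.10901941 -0.43512786  4.48510077]
```

View pics/c1.png

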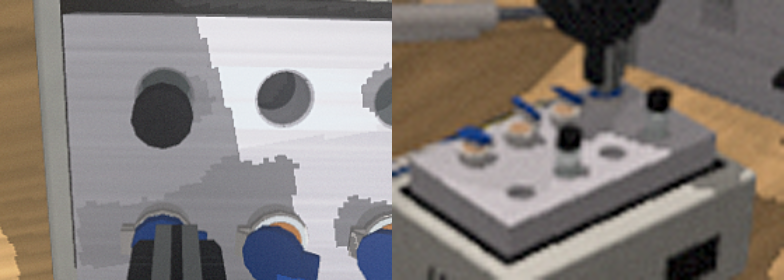

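Emit:
move_arm(moves="0 0 0 0 0 0.4 0;0 0 0 0 0 0 0;0 0 0 0 0 0 0")

```text
clock: 5.0
position: [0.5597, 0.1463, 0.1409]
tool_rot: [0.995, -0.099, 0.0, -0.0]
ft_force: [-3.7, -2.0, 8.9]
gripper_width: 0.0
gripper_force: 4.1
```

Emit:
move_arm(moves="0 0 0 0 0 -10 0;0 0 0 0 0 -12 0;0 0 0 0 0 -10 0;0 0 0 0 0 0 0;0 0 0 0 13.5 0 0;0 0 0 0 13.5 0 0;0 0 0 0 13 0 0;0 0 0 0 0 0 0;0 0 0 0 0 0 0")

```text
clock: 5.75
position: [0.5515, 0.106, 0.1722]
tool_rot: [0.995, -0.1, -0.0, 0.0]
ft_force: [-0.1, -0.4, 0.2]
gripper_width: -0.0001
gripper_force: 0.0
```

Run:
```python
from h import *
o=get_obs();print(o['position'],o['ft_force'])
f=grab_frame("wrist");g=grab_frame("scene")
cv2.imwrite("pics/c2.png",np.hstack([cv2.resize(f[100:300,160:440],None,fx=1.4,fy=1.4),cv2.resize(g[165:235,290:388],(392,280),interpolation=cv2.INTER_CUBIC)])[:,:,::-1])
```

```text
[0.55150705 0.10601809 0.17221109] [-0.12641846 -0.36636962  0.20593484]
```

View pics/c2.png

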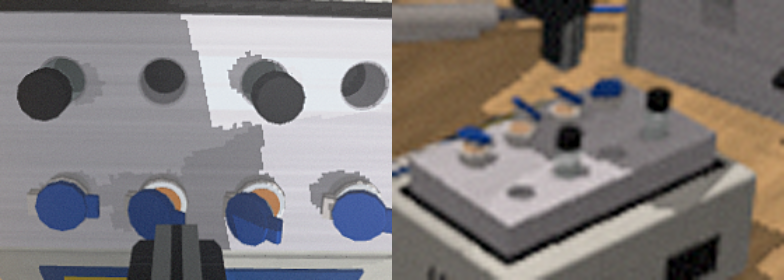

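Lid 1 now lies flat (left at (65,205) in the crop); lids 2–4 are still ajar and the tips are over tube 2.

Emit:
move_arm(moves="0 0 0 0 0 4 0;0 0 0 0 0 4 0;0 0 0 0 0 4 0;0 0 0 0 0 4 0;0 0 0 0 0 4 0;0 0 0 0 0 4 0;0 0 0 0 0 4 0;0 0 0 0 0 2 0;0 0 0 0 0 1 0;0 0 0 0 0 0.5 0;0 0 0 0 0 0 0;0 0 0 0 0 0 0")

```text
clock: 6.85
position: [0.5517, 0.1071, 0.141]
tool_rot: [0.995, -0.099, -0.0, 0.0]
ft_force: [-1.1, -0.6, 2.5]
gripper_width: 0.0004
gripper_force: 1.6
```

Emit:
move_arm(moves="0 0 0 0 0 0.4 0;0 0 0 0 0 0 0;0 0 0 0 0 0 0")

```text
clock: 7.1
position: [0.5517, 0.1071, 0.1409]
tool_rot: [0.995, -0.099, 0.0, -0.0]
ft_force: [-3.7, -1.7, 6.6]
gripper_width: 0.0004
gripper_force: 3.5
```

Same contact height and a firm stop as before, so lid 2 is shut. On to tube 3.

Emit:
move_arm(moves="0 0 0 0 0 -10 0;0 0 0 0 0 -12 0;0 0 0 0 0 -10 0;0 0 0 0 0 0 0;0 0 0 0 13.5 0 0;0 0 0 0 13.5 0 0;0 0 0 0 13 0 0;0 0 0 0 0 0 0;0 0 0 0 0 4 0;0 0 0 0 0 4 0;0 0 0 0 0 4 0;0 0 0 0 0 4 0;0 0 0 0 0 4 0;0 0 0 0 0 4 0;0 0 0 0 0 4 0;0 0 0 0 0 2 0;0 0 0 0 0 1 0;0 0 0 0 0 0.7 0;0 0 0 0 0 0 0;0 0 0 0 0 0 0")

```text
clock: 8.77
position: [0.544, 0.068, 0.1409]
tool_rot: [0.995, -0.099, 0.0, 0.0]
ft_force: [-1.5, -4.8, 6.3]
gripper_width: 0.0003
gripper_force: 3.2
```

Emit:
move_arm(moves="0 0 0 0 0 0.4 0;0 0 0 0 0 0 0;0 0 0 0 0 0 0")

```text
clock: 9.02
position: [0.544, 0.068, 0.1409]
tool_rot: [0.995, -0.099, 0.0, 0.0]
ft_force: [-3.2, -5.0, 11.3]
gripper_width: -0.0001
gripper_force: 5.1
```

Emit:
move_arm(moves="0 0 0 0 0 -10 0;0 0 0 0 0 -12 0;0 0 0 0 0 -10 0;0 0 0 0 0 0 0;0 0 0 0 13.5 0 0;0 0 0 0 13.5 0 0;0 0 0 0 13 0 0;0 0 0 0 0 0 0;0 0 0 0 0 4 0;0 0 0 0 0 4 0;0 0 0 0 0 4 0;0 0 0 0 0 4 0;0 0 0 0 0 4 0;0 0 0 0 0 4 0;0 0 0 0 0 4 0;0 0 0 0 0 2 0;0 0 0 0 0 1 0;0 0 0 0 0 0.7 0;0 0 0 0 0 0 0;0 0 0 0 0 0 0")

```text
clock: 10.68
position: [0.5359, 0.0287, 0.141]
tool_rot: [0.995, -0.099, -0.0, 0.0]
ft_force: [-1.8, -0.8, 5.3]
gripper_width: 0.0002
gripper_force: 2.4
```

Emit:
move_arm(moves="0 0 0 0 0 0.3 0;0 0 0 0 0 0 0;0 0 0 0 0 0 0")

```text
clock: 10.93
position: [0.5359, 0.0287, 0.1409]
tool_rot: [0.995, -0.099, 0.0, 0.0]
ft_force: [-4.0, -1.0, 8.2]
gripper_width: -0.0001
gripper_force: 4.0
```

Emit:
move_arm(moves="0 0 0 0 0 -10 0;0 0 0 0 0 -15 0;0 0 0 0 0 -20 0;0 0 0 0 0 -20 0;0 0 0 0 0 -20 0;0 0 0 -15 0 0 0;0 0 0 -20 0 0 0;0 0 0 0 0 0 0;0 0 0 0 0 0 0")

```text
clock: 11.68
position: [0.5015, 0.0358, 0.2261]
tool_rot: [0.995, -0.099, 0.0, -0.0]
ft_force: [-0.3, -0.5, 0.5]
gripper_width: -0.0002
gripper_force: 0.0
```

Run:
```python
from h import *
f=grab_frame("wrist");g=grab_frame("scene")
cv2.imwrite("pics/c3.png",np.hstack([cv2.resize(f[60:260,160:440],None,fx=1.4,fy=1.4),cv2.resize(g[165:235,290:388],(392,280),interpolation=cv2.INTER_CUBIC)])[:,:,::-1])
```

```text
(no output)
```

View pics/c3.png

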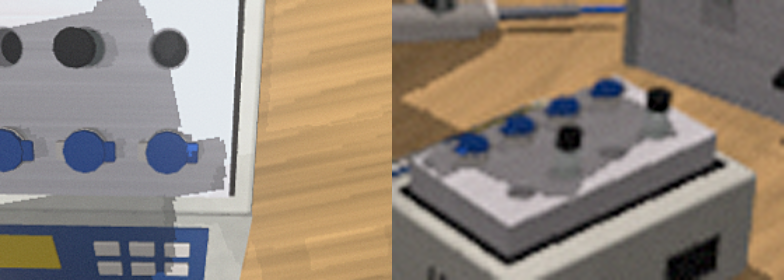

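All four lids lie flat in the scene view (right half, (470,143) to (607,88)), the vials are in place, and the arm is clear.

```bash
python3 -c "from rig import *;print(job_done())"
```

```text
the job is handed in; nothing more can be done
None
```

I pressed all four lids shut in order from the hinge end, with wrist forces of about 11 N or less, and the final pictures show them flat with both vials in place. The arm finished clear and the job is handed in; no verdict came back.

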